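# Sort left- and right-hand lens-mount brackets into their trays

## Task

Sort the four loose single-cheek brackets on the microscope bench: left-hand ones into the tray with the left-hand sample bolted in its end pocket, right-hand ones into the tray with the right-hand sample. Stand one in each empty pocket, flat on its foot on the pocket floor and turned the same way as the tray's sample. Leave the two-cheeked bracket, the eyepiece and the jar where they are.

Things in the scene. Friction and masses are not known exactly. Their poses are not given: they have to be found in the camera images.
- left_a: Loose left-hand grey aluminium bracket, about 120 g, twin of left_b, standing on its foot. Foot 64 (x) x 39 (y -34 to 5) x 6 mm; tall wall along the foot's long +y edge (y -5 to 5, full 64 mm, top at z 46), gripped across y; brass cheek 12 mm thick, 24 high, at the -x end: on the left with the tall wall at the back. Origin: underside, below the tall wall's middle; z up.
- left_b: Loose left-hand grey aluminium bracket, about 120 g, twin of left_a, standing on its foot. Foot 64 (x) x 39 (y -34 to 5) x 6 mm; tall wall along the foot's long +y edge (y -5 to 5, full 64 mm, top at z 46), gripped across y; brass cheek 12 mm thick, 24 high, at the -x end: on the left with the tall wall at the back. Origin: underside, below the tall wall's middle; z up.
- right_a: Loose right-hand grey aluminium bracket, about 120 g, twin of right_b, standing on its foot. Foot 64 (x) x 39 (y -34 to 5) x 6 mm; tall wall along the foot's long +y edge (y -5 to 5, full 64 mm, top at z 46), gripped across y; brass cheek 12 mm thick, 24 high, at the +x end: on the right with the tall wall at the back. Origin: underside, below the tall wall's middle; z up.
- right_b: Loose right-hand grey aluminium bracket, about 120 g, twin of right_a, standing on its foot. Foot 64 (x) x 39 (y -34 to 5) x 6 mm; tall wall along the foot's long +y edge (y -5 to 5, full 64 mm, top at z 46), gripped across y; brass cheek 12 mm thick, 24 high, at the +x end: on the right with the tall wall at the back. Origin: underside, below the tall wall's middle; z up.
- tray_left: Fixed blue tray for left-hand brackets, 268 (x) x 66 mm, rim 12 high, walls and floor 4. Pockets 84 (x) x 58 mm inside, centres x -88, 0, 88. Left-hand sample bolted in the pocket at x -88, others empty. Origin: centre of underside, z up. Sample's axes are the tray's (tall wall at +y), its origin at (-88, 14.5, 4); a bracket centred in a pocket likewise has its origin at y 14.5, z 4.
- tray_right: Fixed blue tray for right-hand brackets, 268 (x) x 66 mm, rim 12 high, walls and floor 4. Pockets 84 (x) x 58 mm inside, centres x -88, 0, 88. Right-hand sample bolted in the pocket at x -88, others empty. Origin: centre of underside, z up. Sample's axes are the tray's (tall wall at +y), its origin at (-88, 14.5, 4); a bracket centred in a pocket likewise has its origin at y 14.5, z 4.
- double: A loose bracket like the others (64 x 39 x 46 mm, aluminium) but with a brass cheek at both ends, so neither left- nor right-hand. It stays where it is. Origin and axes as for the others.
- eyepiece: A loose black microscope eyepiece standing upright, 38 mm across, 50 mm high, glass on top; it stays. Origin: centre of its underside.
- jar: A loose small amber jar with a white cap, 44 mm across, 45 mm high, beyond the brackets; it stays. Origin: centre of its underside.
There are look-alikes about, which are no part of the job. What is shaped like the left_a but red is not meant.

How it is judged:
By the outcome, as a careful person would: the job done as asked, in the order asked, and still so for the second after the job is handed in, with the robot touching nothing.
It also fails if it takes over 88 s, if anything falls off the work surface, if the arm or the gripper's body presses on something with over 40 N, if the wrist force passes 120 N, or if a joint passes its speed limit or range.

## Robot

A 7-joint arm with a two-finger parallel gripper is mounted at the origin on the work surface. World frame = base frame: x ahead of the robot, y to its left, z up, the work surface at z = 0. Lengths are in mm, angles in rad, forces in N, time in s.
With the tool pointing down it reaches from about 400 to 900 mm from the base axis. Payload 5.5 kg.
Tool frame: the origin (TCP) lies at the very end of the fingers, on their centre line; the grasp point (between the pads) lies 19 mm behind it; z points along the fingers, y is the direction in which the jaws open and shut (so a half turn about z gives the same grasp; the last joint's range is limited). The gripper opens to 85 mm and grips with 20 to 120 N. Pads are 22 mm wide; open, the fingers measure 114 mm over their backs; the gripper's body (76 mm by 85 mm) begins 54 mm behind the grasp point. The pads swing forward as they close: fully open they stand 13 mm farther back than shut.
Start: joints at [-0.949, 0.501, -0.427, 1.55, 0.221, 1.138, -0.21], TCP at [228.211, 608.621, 231.31] pointing down, gripper open.
Joint ranges: [-2.88, 2.88], [-0.31, 2.03], [-1.54, 1.56], [0.2, 2.42], [-1.41, 4.55], [0.19, 2.02], [-2.57, 2.57]. Speed limits (rad/s): [2.57, 2.57, 3.14, 3.14, 3.14, 3.14, 3.14].

## Interface

Orientations are given as [roll, pitch, yaw] about the fixed x, y, z axes, in that order (R = Rz(yaw) Ry(pitch) Rx(roll)).
In Python, from workcell import robot, vision gives the robot as it stands.
- The arm moves only by the tool send_rows, never from a script. Its arguments are lists of equal length, an entry for each row: "travel": the shift along the tool's x, y, z in m, a list of three; "yaw": the turn about the tool's z in rad; "fingers": the opening in per cent of the stroke, from 0 (shut) to 100 (fully open). In form: {"travel": [[tx, ty, tz], ...], "yaw": [yaw, ...], "fingers": [fingers, ...]}. A call has exactly 10 rows; each row shifts and turns the pose as measured when the row begins, along the tool's axes as they then stand; what a row does not reach is not made up. A row lasts 1/8 s, in which the tool goes at most 62.5 mm and 10.7 degrees, less where a joint would pass 70% of its speed; a pose out of reach is approached as far as the arm can. A call with a gripper value outside its range is refused whole. The fingers move at their own pace and stop on an object; "force" is the grip in N (left out, the last holds). Time passes only in rows, so rows that do not move let the fingers close, or fill a call up. It gives the time, the measured TCP pose, the force and the opening at its end, in the units of the state.
- robot.get_state(): the state, without advancing time (a new reading comes with each control period).
- vision.read_camera(name): name is "side" or "top"; returns (picture, depth): 480x640x3 uint8, red, green, blue; 480x640 float32, mm along the optical axis (not along the pixel's ray), 0 where there is no reading.
- vision.get_calibration(name): a dict with "vfov" (degrees; the focal length in pixels is half the picture's height over the tangent of half this angle, whatever the lens; pixels are square), "cx", "cy" (the principal point, pixels), "R" (3x3) and "t" (3): a world point X has camera coordinates R X + t. Camera axes: x right, y down, z forward; pixel columns grow to the right and rows downward; lengths in mm; the calibration is good to about 2 mm. A picture is of the moment at which its call begins. get_calibration takes no time and is no camera call.
- robot.hand_in(): hands the job in, once; it reports no verdict.
The state is a dict: "time": time; "joint_positions": joint angles; "qvel": joint speeds; "effort": joint torques, N m; "position": TCP position; "eef_rot": TCP orientation; "wrist_force": force on the tool from outside, world axes, zero at the start; "torque": the same for the moment, N m; "width": finger opening in mm.
Only numpy, scipy, OpenCV 4.12 (cv2) and the standard library are available. Lean on these libraries where they do the work, as an engineer would, in place of code of your own. Each camera call takes 0.05 s, during which the arm holds its last target. There are 200 camera calls.

## Working session

There is one attempt and no reset: what is moved stays moved. The work goes in short steps, Python scripts to look and compute and a tool call to move; the robot and the scene stay as the last step left them, time stands still between calls to the robot, and variables do not carry over. Pictures are saved under pics/ and viewed, about 12 in all and at most 16, crops included, and the job is handed in when it is done.

Besides the shell and the picture viewer there is one more tool, called after "Call:" as a command line: name --pt "numbers of a row" for each row, then --argument value for the rest. send_rows: Moves the arm, as the interface text tells. Its arguments: {"type":"object","properties":{"travel":{"type":"array"},"yaw":{"type":"array"},"fingers":{"type":"array"},"force":{"type":"number"}},"required":["travel","yaw","fingers"]}

```bash
ls; mkdir -p pics; cat > h.py <<'E'
import numpy as np, cv2
from workcell import robot, vision
def cam(n,save=None):
    p,d=vision.read_camera(n); c=vision.get_calibration(n)
    if save: cv2.imwrite('pics/'+save,p[:,:,::-1])
    return p,d,c
def world(d,c):
    f=240/np.tan(np.radians(c['vfov'])/2)
    v,u=np.mgrid[0:480,0:640]
    P=np.stack([(u-c['cx'])/f*d,(v-c['cy'])/f*d,d],-1)
    W=(P-np.array(c['t']))@np.array(c['R'])
    W[d==0]=np.nan
    return W
E
python3 - <<'E'
from h import *
for n in ('top','side'):
    p,d,c=cam(n,n+'0.png'); print(n,c); np.savez(n+'0.npz',p=p,d=d)
print(robot.get_state())
E
```

```text
pics
top {'vfov': 52.05230656149569, 'cx': 315.22609319774756, 'cy': 251.1002283901475, 'R': array([[ 0.01758956, -0.99971108, -0.01638192],
       [-0.98997086, -0.01511651, -0.14046064],
       [ 0.14017242,  0.01868827, -0.98995073]]), 't': array([ -2.62269965, 553.78100173, 773.87021239])}
side {'vfov': 50.202737830175764, 'cx': 318.5842171047884, 'cy': 241.54892607817843, 'R': array([[ 0.89257054, -0.45082106,  0.00884323],
       [-0.2965562 , -0.60169275, -0.7416335 ],
       [ 0.33966491,  0.6593377 , -0.670747  ]]), 't': array([-506.09958029,  195.60457791,  797.49335674])}
{'time': 0.1, 'joint_positions': array([-0.94878085,  0.50177602, -0.4267966 ,  1.55132806,  0.22080426,
        1.1383372 , -0.21032825]), 'qvel': array([ 0.00184908, -0.00204823,  0.00024226, -0.00114472,  0.00018086,
        0.00295779, -0.00055453]), 'effort': array([-1.12423158e-02, -5.70808947e+01, -5.83897859e+00, -2.81742650e+01,
        1.04512999e-02,  5.66465387e-03, -1.21970615e-06]), 'position': array([228.08259699, 607.99597421, 230.35560792]), 'eef_rot': array([-3.13979865e+00, -5.21877249e-05,  2.78278598e+00]), 'wrist_force': array([-0.00701568, -0.04864062, -0.27959967]), 'torque': array([-0.01861374,  0.01342987, -0.07203632]), 'width': 85.09342578393225}
```

View pics/top0.png

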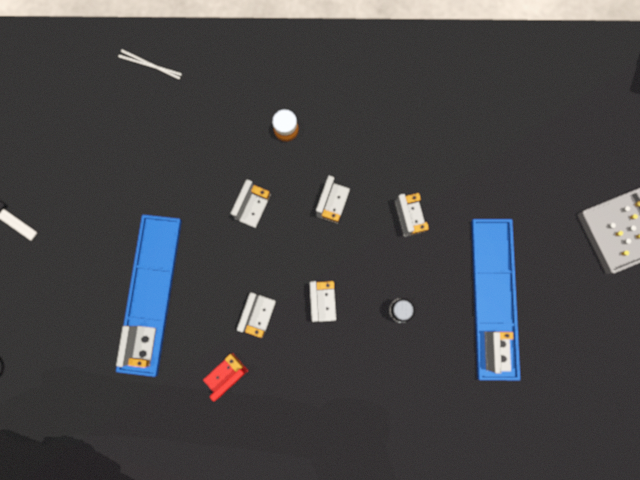

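View pics/side0.png

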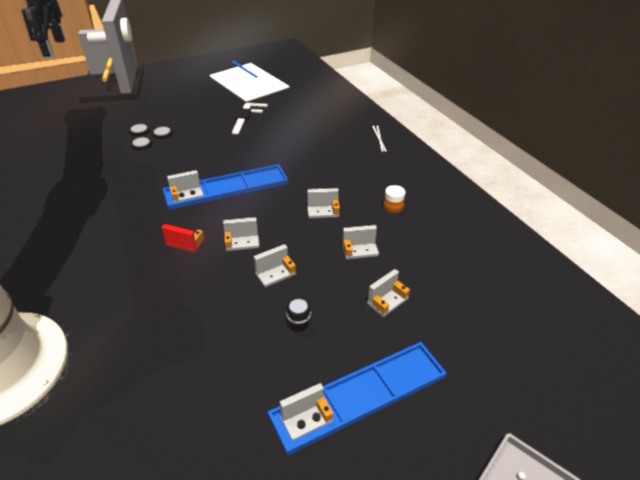

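The top view shows six brackets, and the jaws can approach them all with the tall wall toward +y. By cheek end:
- **Left-hand:** (333,200) and (257,316).
- **Right-hand:** (252,204) and (322,301).
- **Double:** (411,215), which stays.
- **Red look-alike:** (226,377), ignored.

The left tray is at (150,295), with its sample at (137,346). The right tray is at (495,300), with its sample at (498,352). The side view agrees on which way each bracket is handed.

```bash
cat > meas.py <<'E'
from h import *
def rect(pts):
    (cx,cy),(w,h),a=cv2.minAreaRect(pts.astype(np.float32)); 
    b=cv2.boxPoints(((cx,cy),(w,h),a)); e=[b[1]-b[0],b[2]-b[1]]; e=max(e,key=np.linalg.norm)
    if e[0]<0:e=-e
    return np.array([cx,cy]),sorted([w,h]),np.arctan2(e[1],e[0])
def walltop(W,near,lo=38,hi=54,r=50):
    m=(W[...,2]>lo)&(W[...,2]<hi)&(np.hypot(W[...,0]-near[0],W[...,1]-near[1])<r)
    m=cv2.morphologyEx(m.astype(np.uint8),cv2.MORPH_OPEN,np.ones((2,2),np.uint8))>0
    P=W[m]; c,s,a=rect(P[:,:2]); return c,s,a,np.percentile(P[:,2],90),len(P)
def px(W,u,v): return np.nanmedian(W[v-2:v+3,u-2:u+3].reshape(-1,3),0)
E
python3 - <<'E'
from meas import *
np.set_printoptions(precision=1,suppress=True)
B=dict(LA=(325,195),LB=(250,312),RA=(243,198),RB=(316,301),D=(403,215),SL=(128,346),SR=(490,352))
WW={}
for n in ('top','side'):
    z=np.load(n+'0.npz'); c=vision.get_calibration(n); WW[n]=world(z['d'],c)
    p=z['p'].astype(int); blue=(p[...,2]>120)&(p[...,2]-p[...,0]>70)
    z0=WW[n]; 
    for side in (1,-1):
        m=blue&(z0[...,1]*side>100)&(abs(z0[...,2])<25); 
        k,l,st,_=cv2.connectedComponentsWithStats(m.astype(np.uint8)); i=1+np.argmax(st[1:,4]); P=z0[l==i]
        cc,s,a=rect(P[:,:2]); print(n,'tray',side,cc,s,round(a,3),'z pct',np.percentile(P[:,2],[5,50,95]))
    for k,(u,v) in B.items():
        q=px(WW['top'],u,v)
        r=walltop(WW[n],q[:2]); print(n,k,q,'c',r[0],'s',np.array(r[1]),'a %.3f z %.1f n %d'%r[2:])
E
```

```text
top tray 1 [481.1 292.4] [75.20829010009766, 274.8028564453125] -0.095 z pct [ 0.3  3.6 11.7]
top tray -1 [ 484.  -300.4] [74.14269256591797, 274.0165100097656] 0.009 z pct [ 0.9  4.1 12.3]
top LA [647.6  -8.3  45.3] c [654.1 -11.1] s [ 6.9 74.6] a -0.338 z nan n 233
top LB [451.9 111.6  41.4] c [448.3 115.6] s [12.9 67.1] a -0.402 z 46.6 n 259
top RA [641.  128.7  44.5] c [644.  129.1] s [ 8.6 70.8] a -0.378 z 46.4 n 259
top RB [471.4   3.7  43.7] c [469.    5.3] s [ 9.  63.3] a 0.086 z nan n 243
top D [ 617.4 -138.8   39.7] c [nan nan] s [0. 0.] a nan z nan n 254
top SL [393.9 307.2  38.6] c [389.1 314.4] s [10.  72.6] a -0.391 z nan n 336
top SR [ 394.5 -279.    27.9] c [ 391.4 -291. ] s [27.2 69.3] a 0.061 z 50.7 n 348
side tray 1 [484.5 298. ] [92.67134094238281, 276.1038513183594] -0.097 z pct [ 1.1  4.9 12.3]
side tray -1 [ 488.8 -293.6] [76.07750701904297, 277.32373046875] 0.016 z pct [ 2.1  4.9 12.7]
side LA [647.6  -8.3  45.3] c [670.4  -4.2] s [38.9 96.9] a 0.239 z 46.7 n 205
side LB [451.9 111.6  41.4] c [471.4 121.5] s [43.9 87.6] a 0.455 z nan n 186
side RA [641.  128.7  44.5] c [666.3 136.1] s [41.4 97.6] a 0.388 z nan n 163
side RB [471.4   3.7  43.7] c [483.2  23.2] s [ 8. 96.] a 0.522 z nan n 220
side D [ 617.4 -138.8   39.7] c [ 637.2 -136.7] s [ 18.5 100.6] a 0.430 z 47.0 n 231
side SL [393.9 307.2  38.6] c [417.4 325.6] s [ 46.1 102.1] a 0.702 z nan n 201
side SR [ 394.5 -279.    27.9] c [ 406.4 -277.1] s [14.9 86.1] a 0.401 z nan n 476
```

```bash
cat > fit.py <<'E'
from meas import *
from scipy.optimize import least_squares
def box(P,lo,hi):
    c=(np.array(lo)+hi)/2; q=abs(P-c)-(np.array(hi)-lo)/2
    return np.linalg.norm(np.maximum(q,0),axis=1)+np.minimum(q.max(1),0)
def bracket(P,hand):
    ds=[box(P,(-32,-34,0),(32,5,6)),box(P,(-32,-5,0),(32,5,46))]
    if hand<=0: ds.append(box(P,(-32,-34,0),(-20,-5,24)))
    if hand>=0: ds.append(box(P,(20,-34,0),(32,-5,24)))
    return np.min(ds,0)
def tray(P,hand):
    ds=[bracket(P-[-88,14.5,4],hand),box(P,(-134,-33,0),(134,33,4)),box(P,(-134,-33,0),(134,-29,12)),box(P,(-134,29,0),(134,33,12))]
    for a,b in ((-134,-130),(-46,-42),(42,46),(130,134)): ds.append(box(P,(a,-33,0),(b,33,12)))
    return np.min(ds,0)
def clean(d,c):
    W=world(d,c); k=np.ones((3,3)); g=cv2.dilate(d,k)-cv2.erode(d,k); W[(g>25)]=np.nan; return W
def fit(W,f,hand,x0,r,zmin,zmax=60):
    P=W.reshape(-1,3); P=P[np.isfinite(P).all(1)]
    P=P[(np.hypot(P[:,0]-x0[0],P[:,1]-x0[1])<r)&(P[:,2]>zmin)&(P[:,2]<zmax)]
    def loc(p,P):
        c,s=np.cos(p[2]),np.sin(p[2]); Q=P-[p[0],p[1],p[3]]; return np.c_[Q[:,0]*c+Q[:,1]*s,-Q[:,0]*s+Q[:,1]*c,Q[:,2]]
    s=least_squares(lambda p:f(loc(p,P),hand),[*x0,0.],loss='soft_l1',f_scale=1.5,x_scale=[1,1,.02,1],diff_step=1e-4)
    return s.x,np.median(abs(s.fun)) if False else np.median(abs(f(loc(s.x,P),hand))),len(P)
E
cat > go.py <<'E'
from fit import *
np.set_printoptions(precision=3,suppress=True)
I=dict(LA=(648,-8,-.3,-1),LB=(450,112,-.35,-1),RA=(642,129,-.38,1),RB=(470,4,.08,1),D=(617,-139,.1,0))
for n in ('top','side'):
    z=np.load(n+'0.npz'); W=clean(z['d'],vision.get_calibration(n))
    for k,(x,y,a,h) in I.items(): print(n,k,*fit(W,bracket,h,[x,y,a],60,4))
    for k,x0,h in (('TL',(482,293,-.095),-1),('TR',(485,-300,.01),1)):
        b=fit(W,tray,h,x0,150,3); print(n,k,*b)
E
python3 go.py
```

```text
top LA [650.01   -7.273  -0.317  -0.289] 0.7364377046981723 657
top LB [451.734 116.313  -0.311  -0.512] 0.6701874223052715 752
top RA [641.873 131.832  -0.396  -0.342] 0.5870086341760814 851
top RB [470.925   4.494   0.073  -0.372] 0.882420249916759 626
top D [ 619.522 -143.294    0.251   -0.184] 0.5266564632966597 691
top TL [480.368 289.161  -0.099  -0.04 ] 0.6186651670695684 4327
top TR [ 482.498 -297.651    0.01     0.211] 0.6409072722047853 4998
side LA [650.522  -7.765  -0.312   0.366] 0.7471321608848367 860
side LB [454.682 109.578  -0.54    0.007] 1.4600419149599912 811
side RA [642.755 132.264  -0.385   0.175] 0.9318796744611788 673
side RB [471.923   7.383   0.081   0.113] 0.6724835747552937 953
side D [ 620.584 -142.767    0.254    0.494] 0.5881699093338102 968
side TL [480.447 288.447  -0.106   0.301] 0.8886082915160394 2234
side TR [ 484.557 -297.228    0.012    0.499] 0.5860508665821191 7200
```

```bash
cat > plan.py <<'E'
import sys; from h import *
def plan(x,y,z,a,n):
    s=robot.get_state(); p=s['position']; w=s['eef_rot'][2]
    dw=(a-w+np.pi/2)%np.pi-np.pi/2
    if len(sys.argv)>6: dw+=np.pi*float(sys.argv[6])
    print('t %.2f pos %s rot %s w %.1f q7 %.2f'%(s['time'],p.round(1),s['eef_rot'].round(3),s['width'],s['joint_positions'][6]))
    d=(np.array([x,y,z])-p)/n
    out=[]
    for i in range(n):
        t=w+dw*i/n; out.append([round((d[0]*np.cos(t)+d[1]*np.sin(t))/1e3,4),round((d[0]*np.sin(t)-d[1]*np.cos(t))/1e3,4),round(-d[2]/1e3,4)])
    print(out,'yaw/row %.3f'%(-dw/n),'step %.1f'%np.linalg.norm(d))
if __name__=='__main__': plan(*map(float,sys.argv[1:5]),int(sys.argv[5]))
E
python3 - <<'E'
from fit import *
W=clean(np.load('side0.npz')['d'],vision.get_calibration('side'))
for r in (45,55): print(fit(W,bracket,-1,[451.7,116,-.31],r,4))
E
python3 plan.py 650.3 -7.5 110 -.314 13
```

```text
(array([ 4.51741953e+02,  1.16491789e+02, -3.07177554e-01,  6.69620801e-02]), np.float64(0.9677569705043778), 803)
(array([ 4.51626011e+02,  1.16499108e+02, -3.04838203e-01,  6.10964461e-02]), np.float64(0.9719420483173389), 811)
t 0.10 pos [228.1 608.  230.4] rot [-3.14  -0.     2.783] w 85.1 q7 -0.21
[[np.float64(-0.047), np.float64(-0.0329), np.float64(0.0093)], [np.float64(-0.0469), np.float64(-0.0331), np.float64(0.0093)], [np.float64(-0.0468), np.float64(-0.0332), np.float64(0.0093)], [np.float64(-0.0467), np.float64(-0.0334), np.float64(0.0093)], [np.float64(-0.0466), np.float64(-0.0336), np.float64(0.0093)], [np.float64(-0.0465), np.float64(-0.0337), np.float64(0.0093)], [np.float64(-0.0463), np.float64(-0.0339), np.float64(0.0093)], [np.float64(-0.0462), np.float64(-0.0341), np.float64(0.0093)], [np.float64(-0.0461), np.float64(-0.0342), np.float64(0.0093)], [np.float64(-0.046), np.float64(-0.0344), np.float64(0.0093)], [np.float64(-0.0459), np.float64(-0.0345), np.float64(0.0093)], [np.float64(-0.0458), np.float64(-0.0347), np.float64(0.0093)], [np.float64(-0.0456), np.float64(-0.0348), np.float64(0.0093)]] yaw/row -0.003 step 58.2
```

Call:
send_rows --pt "-0.038 -0.038 0.012" --pt "-0.038 -0.038 0.012" --pt "-0.038 -0.038 0.012" --pt "-0.038 -0.038 0.012" --pt "-0.038 -0.038 0.012" --pt "-0.038 -0.038 0.012" --pt "-0.038 -0.038 0.012" --pt "-0.038 -0.038 0.012" --pt "-0.038 -0.038 0.012" --pt "-0.038 -0.038 0.012" --yaw '[-0.005,-0.005,-0.005,-0.005,-0.005,-0.005,-0.005,-0.005,-0.005,-0.005]' --fingers '[60,60,60,60,60,60,60,60,60,60]' --force 50

```text
time: 1.35
position: [465.2, 113.8, 104.4]
eef_rot: [-3.141, -0.003, 2.844]
wrist_force: [1.4, 0.1, -0.3]
width: 51.1
```

Call:
send_rows --pt "0.0137 -0.0015 0.005" --pt "0 0 0.02" --pt "0 0 0.025" --pt "0 0 0.025" --pt "0 0 0.015" --pt "0 0 0" --pt "0 0 0" --pt "0 0 0" --pt "0 0 0" --pt "0 0 0" --yaw '[0.009,0,0,0,0,0,0,0,0,0]' --fingers '[60,60,60,60,60,60,0,0,0,0]'

```text
time: 2.6
position: [450.9, 114.9, 12.9]
eef_rot: [3.141, -0.003, 2.827]
wrist_force: [-0.1, 0.1, -0.8]
width: 9.2
```

Call:
send_rows --pt "0 0 -0.03" --pt "0 0 -0.04" --pt "0 0 -0.02" --pt "-0.0143 0.0518 0" --pt "-0.017 0.051 0" --pt "-0.0197 0.05 0" --pt "-0.0223 0.0489 0" --pt "0 0 0" --pt "0 0 0" --pt "0 0 0" --yaw '[0,0,0,-0.053,-0.053,-0.053,-0.053,0,0,0]' --fingers '[0,0,0,0,0,0,0,0,0,0]'

```text
time: 3.85
position: [571.3, 294.3, 104.5]
eef_rot: [-3.139, -0.004, 3.039]
wrist_force: [0.8, 0.4, -1.3]
width: 9.2
```

```bash
python3 plan.py 569.4 294.3 40 -.102 4; python3 - <<'E'
from fit import *
for n in('side','top'):
    p,d,c=cam(n,n+'1.png')
E
```

```text
t 3.85 pos [571.3 294.3 104.5] rot [-3.139 -0.004  3.039] w 9.2 q7 0.78
[[np.float64(0.0005), np.float64(-0.0), np.float64(0.0161)], [np.float64(0.0005), np.float64(-0.0), np.float64(0.0161)], [np.float64(0.0005), np.float64(-0.0), np.float64(0.0161)], [np.float64(0.0005), np.float64(-0.0), np.float64(0.0161)]] yaw/row -0.000 step 16.1
```

Call:
send_rows --pt "0.0019 0 0.02" --pt "0 0 0.02" --pt "0 0 0.02" --pt "0 0 0.015" --pt "0 0 0.007" --pt "0 0 0.0025" --pt "0 0 0" --pt "0 0 0" --pt "0 0 0" --pt "0 0 0" --yaw '[0,0,0,0,0,0,0,0,0,0]' --fingers '[0,0,0,0,0,0,0,0,0,0]'

```text
time: 5.2
position: [569.1, 292.3, 16.6]
eef_rot: [-3.137, -0.004, 3.037]
wrist_force: [-0.8, 0.0, -1.9]
width: 9.5
```

Call:
send_rows --pt "0 0 0" --pt "0 0 0" --pt "0 0 -0.03" --pt "0 0 -0.04" --pt "0 0 -0.02" --pt "-0.0224 -0.058 0" --pt "-0.0248 -0.057 0" --pt "-0.0272 -0.0559 0" --pt "-0.0295 -0.0547 0" --pt "-0.0318 -0.0534 0" --yaw '[0,0,0,0,0,0.042,0.042,0.042,0.042,0.042]' --fingers '[40,40,40,50,60,60,60,60,60,60]'

```text
time: 6.45
position: [650.8, -2.6, 108.5]
eef_rot: [-3.141, -0.005, 2.835]
wrist_force: [0.4, -0.2, -0.5]
width: 51.0
```

```bash
python3 plan.py 650.3 -7.5 110 -.314 1; python3 - <<'E'
from fit import *
p,d,c=cam('side','side2.png'); W=clean(d,c)
print(fit(W,bracket,-1,[569,293,-.1],50,12))
cv2.imwrite('pics/s2c.png',cv2.resize(p[140:260,130:430,::-1],None,fx=2.5,fy=2.5))
E
```

```text
t 6.45 pos [650.8  -2.6 108.5] rot [-3.141 -0.005  2.835] w 51.0 q7 1.10
[[np.float64(-0.001), np.float64(-0.0048), np.float64(-0.0015)]] yaw/row 0.007 step 5.1
(array([ 5.69967582e+02,  2.90332976e+02, -1.12189013e-01,  4.82614816e+00]), np.float64(1.3111468822963908), 424)
```

View pics/s2c.png

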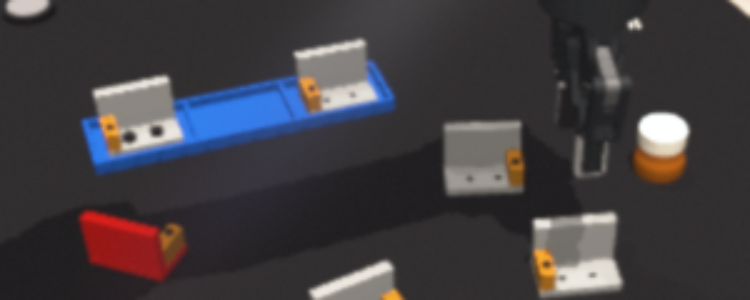

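The crop shows left_b standing in the left tray's far pocket (335,85), turned like the sample (138,115). The fit puts its base at z≈4.8.

Call:
send_rows --pt "-0.001 -0.0045 0.005" --pt "0 0 0.02" --pt "0 0 0.025" --pt "0 0 0.025" --pt "0 0 0.017" --pt "0 0 0" --pt "0 0 0" --pt "0 0 0" --pt "0 0 0" --pt "0 0 0" --yaw '[0.006,0,0,0,0,0,0,0,0,0]' --fingers '[60,60,60,60,60,60,0,0,0,0]'

```text
time: 7.75
position: [649.7, -13.0, 9.9]
eef_rot: [-3.137, -0.005, 2.824]
wrist_force: [0.2, -0.1, -1.0]
width: 9.5
```

Call:
send_rows --pt "0 0 -0.03" --pt "0 0 -0.04" --pt "0 0 -0.025" --pt "0.0429 0.0414 0" --pt "0.0414 0.043 0" --pt "0.0398 0.0444 0" --pt "0.0382 0.0458 0" --pt "0.0365 0.0472 0" --pt "0.0347 0.0484 0" --pt "0 0 0" --yaw '[0,0,0,-0.036,-0.036,-0.036,-0.036,-0.036,-0.036,0]' --fingers '[0,0,0,0,0,0,0,0,0,0]'

```text
time: 9.0
position: [483.0, 309.9, 110.9]
eef_rot: [-3.141, 0.004, 3.039]
wrist_force: [0.9, -0.7, -1.0]
width: 9.2
```

```bash
python3 plan.py 483 303.2 15 -.102 1
```

```text
t 9.00 pos [483.  309.9 110.9] rot [-3.141  0.004  3.039] w 9.2 q7 0.67
[[np.float64(-0.0007), np.float64(-0.0067), np.float64(0.0959)]] yaw/row -0.000 step 96.1
```

Call:
send_rows --pt "0 0 0" --pt "-0.0007 -0.0067 0.02" --pt "0 0 0.025" --pt "0 0 0.02" --pt "0 0 0.015" --pt "0 0 0.007" --pt "0 0 0.003" --pt "0 0 0" --pt "0 0 0" --pt "0 0 0" --yaw '[0,0,0,0,0,0,0,0,0,0]' --fingers '[0,0,0,0,0,0,0,0,0,0]'

```text
time: 10.25
position: [492.2, 295.3, 21.6]
eef_rot: [-3.141, 0.013, 3.025]
wrist_force: [0.8, -0.1, -0.4]
width: 9.3
```

Call:
send_rows --pt "0 0 -0.012" --pt "0.005 0.0034 0" --pt "0.005 0.0034 0" --pt "0 0 0" --pt "0 0 0" --pt "0 0 0" --pt "0 0 0" --pt "0 0 0" --pt "0 0 0" --pt "0 0 0" --yaw '[-0.015,0,0,0,0,0,0,0,0,0]' --fingers '[0,0,0,0,0,0,0,0,0,0]'

```text
time: 11.5
position: [482.0, 303.7, 34.5]
eef_rot: [-3.14, 0.013, 3.041]
wrist_force: [0.3, 0.3, -0.9]
width: 9.1
```

```bash
python3 plan.py 483 303.2 14.8 -.102 1; python3 - <<'E'
from h import *
print(robot.get_state()['joint_positions'],robot.get_state()['wrist_force'])
p,d,c=cam('side','side3.png')
cv2.imwrite('pics/s3c.png',cv2.resize(p[120:240,130:330,::-1],None,fx=3,fy=3))
E
```

```text
t 11.50 pos [482.  303.7  34.5] rot [-3.14   0.013  3.041] w 9.1 q7 0.62
[[np.float64(-0.001), np.float64(-0.0004), np.float64(0.0197)]] yaw/row 0.002 step 19.7
[-0.38965638  0.60577632 -0.28783406  1.8943507   0.27833138  0.67110334
  0.62353039] [ 0.30688344  0.31282245 -0.93223566]
```

View pics/s3c.png

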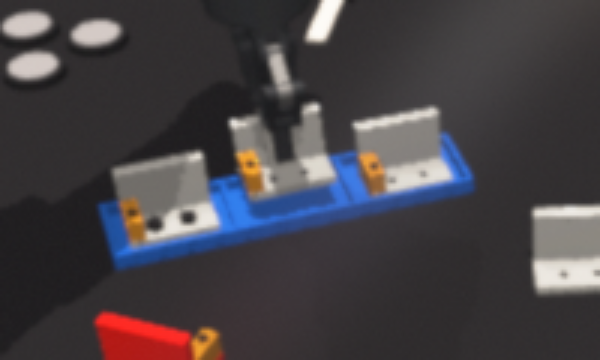

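left_a is held over the middle pocket (282,160) and clear of both neighbours. I'll lower it slowly.

Call:
send_rows --pt "-0.0008 0 0.005" --pt "0 0 0.005" --pt "0 0 0.004" --pt "0 0 0.003" --pt "0 0 0.002" --pt "0 0 0" --pt "0 0 0" --pt "0 0 0" --pt "0 0 0" --pt "0 0 0" --yaw '[0,0,0,0,0,0,0,0,0,0]' --fingers '[0,0,0,0,0,0,0,0,0,0]'

```text
time: 12.8
position: [483.2, 303.6, 14.2]
eef_rot: [-3.141, 0.013, 3.041]
wrist_force: [1.1, 0.2, -0.7]
width: 9.6
```

Call:
send_rows --pt "0 0 0" --pt "0 0 0" --pt "0 0 -0.03" --pt "0 0 -0.04" --pt "0 0 -0.025" --pt "-0.0351 -0.0309 0" --pt "-0.0368 -0.0288 0" --pt "-0.0384 -0.0267 0" --pt "-0.0399 -0.0244 0" --pt "-0.0412 -0.022 0" --yaw '[0,0,0,0,0,0.058,0.058,0.058,0.058,0.058]' --fingers '[40,40,40,50,60,60,60,60,60,60]'

```text
time: 14.05
position: [643.3, 134.8, 116.5]
eef_rot: [3.134, 0.013, 2.754]
wrist_force: [0.4, 0.5, -0.1]
width: 51.1
```

Call:
send_rows --pt "0 0 0" --pt "0 0 0" --pt "0 0 0" --pt "0 0 0" --pt "0 0 0" --pt "0 0 0" --pt "0 0 0" --pt "0 0 0" --pt "0 0 0" --pt "0 0 0" --yaw '[0,0,0,0,0,0,0,0,0,0]' --fingers '[60,60,60,60,60,60,60,60,60,60]'

```text
time: 15.3
position: [643.5, 133.7, 116.4]
eef_rot: [3.135, 0.013, 2.753]
wrist_force: [0.2, 0.2, 1.1]
width: 51.1
```

```bash
python3 plan.py 642.3 132 14 -.39 1; python3 - <<'E'
from fit import *
p,d,c=cam('side','side4.png'); W=clean(d,c)
for x in ([569,291,-.1],[482,303,-.1]): print(fit(W,bracket,-1,x,42,12))
E
```

```text
t 15.30 pos [643.5 133.7 116.4] rot [3.135 0.013 2.753] w 51.1 q7 0.81
[[np.float64(0.0005), np.float64(-0.0021), np.float64(0.1024)]] yaw/row 0.001 step 102.4
(array([ 5.69519297e+02,  2.90723466e+02, -9.66652802e-02,  4.14355357e+00]), np.float64(1.1978721170663924), 419)
(array([ 4.85659664e+02,  3.01482738e+02, -9.44710663e-02,  5.02148800e+00]), np.float64(1.0982100077080916), 394)
```

Call:
send_rows --pt "0.0005 -0.0021 0.01" --pt "0 0 0.025" --pt "0 0 0.025" --pt "0 0 0.02" --pt "0 0 0.014" --pt "0 0 0.006" --pt "0 0 0" --pt "0 0 0" --pt "0 0 0" --pt "0 0 0" --yaw '[0,0,0,0,0,0,0,0,0,0]' --fingers '[60,60,60,60,60,60,0,0,0,0]'

```text
time: 16.6
position: [645.0, 131.5, 12.9]
eef_rot: [3.134, 0.016, 2.752]
wrist_force: [-0.2, -0.0, -1.4]
width: 9.3
```

Call:
send_rows --pt "0 0 -0.04" --pt "0 0 -0.055" --pt "-0.0114 -0.0512 0" --pt "-0.0088 -0.0517 0" --pt "-0.0062 -0.0521 0" --pt "-0.0036 -0.0523 0" --pt "-0.001 -0.0525 0" --pt "0.0016 -0.0524 0" --pt "0.0042 -0.0523 0" --pt "0.0068 -0.052 0" --yaw '[0,0,-0.05,-0.05,-0.05,-0.05,-0.05,-0.05,-0.05,-0.05]' --fingers '[0,0,0,0,0,0,0,0,0,0]'

```text
time: 17.85
position: [577.2, -287.5, 111.9]
eef_rot: [3.14, 0.025, -3.105]
wrist_force: [1.1, -0.2, -1.7]
width: 9.3
```

Call:
send_rows --pt "0 0 0" --pt "0 0 0" --pt "0 0 0" --pt "0 0 0" --pt "0 0 0" --pt "0 0 0" --pt "0 0 0" --pt "0 0 0" --pt "0 0 0" --pt "0 0 0" --yaw '[0,0,0,0,0,0,0,0,0,0]' --fingers '[0,0,0,0,0,0,0,0,0,0]'

```text
time: 19.1
position: [576.1, -289.9, 112.2]
eef_rot: [3.141, 0.024, -3.109]
wrist_force: [0.1, -0.4, -1.1]
width: 9.1
```

```bash
python3 plan.py 574 -282 45 .011 1
```

```text
t 19.10 pos [ 576.1 -289.9  112.2] rot [ 3.141  0.024 -3.109] w 9.1 q7 1.89
[[np.float64(0.0018), np.float64(0.0079), np.float64(0.0672)]] yaw/row 0.022 step 67.7
```

Call:
send_rows --pt "0.0018 0.004 0.01" --pt "0.0015 0.0039 0.02" --pt "0 0 0.02" --pt "0 0 0.01" --pt "0 0 0.007" --pt "0 0 0" --pt "0 0 0" --pt "0 0 0" --pt "0 0 0" --pt "0 0 0" --yaw '[0.022,0,0,0,0,0,0,0,0,0]' --fingers '[0,0,0,0,0,0,0,0,0,0]'

```text
time: 20.35
position: [575.0, -282.3, 42.5]
eef_rot: [-3.141, 0.026, -3.135]
wrist_force: [0.1, -0.4, -0.8]
width: 9.2
```

```bash
python3 plan.py 574 -282 17 .011 1; python3 - <<'E'
from fit import *
p,d,c=cam('side','side5.png')
cv2.imwrite('pics/s5c.png',cv2.resize(p[280:460,240:470,::-1],None,fx=3,fy=3))
E
```

```text
t 20.35 pos [ 575.  -282.3   42.5] rot [-3.141  0.026 -3.135] w 9.2 q7 1.83
[[np.float64(0.001), np.float64(0.0003), np.float64(0.0255)]] yaw/row -0.004 step 25.6
```

View pics/s5c.png

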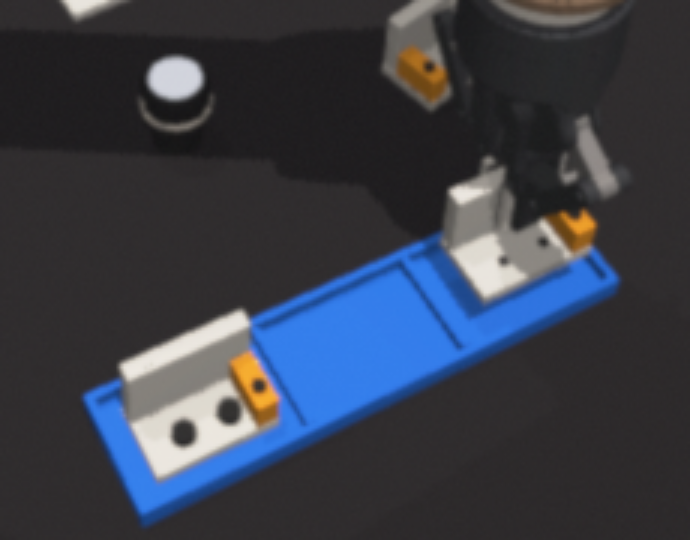

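right_a hangs over the right tray's far pocket (515,255), with its cheek on the same end as the sample (200,400).

Call:
send_rows --pt "0.0016 0.0003 0.008" --pt "0 0 0.007" --pt "0 0 0.004" --pt "0 0 0.003" --pt "0 0 0.0025" --pt "0 0 0" --pt "0 0 0" --pt "0 0 0" --pt "0 0 0" --pt "0 0 0" --yaw '[-0.004,0,0,0,0,0,0,0,0,0]' --fingers '[0,0,0,0,0,0,0,0,0,0]'

```text
time: 21.65
position: [573.7, -281.9, 16.3]
eef_rot: [-3.141, 0.026, -3.131]
wrist_force: [-0.5, 0.5, -0.7]
width: 9.4
```

Call:
send_rows --pt "0 0 0" --pt "0 0 0" --pt "0 0 -0.04" --pt "0 0 -0.055" --pt "0.0165 0.0481 0" --pt "0.016 0.0482 0" --pt "0.0154 0.0484 0" --pt "0.0149 0.0486 0" --pt "0.0144 0.0487 0" --pt "0.0138 0.0489 0" --yaw '[0,0,0,0,-0.011,-0.011,-0.011,-0.011,-0.011,-0.011]' --fingers '[40,40,40,50,60,60,60,60,60,60]'

```text
time: 22.9
position: [472.0, 7.8, 113.0]
eef_rot: [-3.135, 0.037, -3.071]
wrist_force: [0.8, 1.4, -0.0]
width: 51.3
```

Call:
send_rows --pt "0 0 0" --pt "0 0 0" --pt "0 0 0" --pt "0 0 0" --pt "0 0 0" --pt "0 0 0" --pt "0 0 0" --pt "0 0 0" --pt "0 0 0" --pt "0 0 0" --yaw '[0,0,0,0,0,0,0,0,0,0]' --fingers '[60,60,60,60,60,60,60,60,60,60]'

```text
time: 24.15
position: [472.7, 8.0, 113.6]
eef_rot: [-3.135, 0.039, -3.07]
wrist_force: [-0.2, -0.3, -0.8]
width: 51.4
```

```bash
python3 plan.py 471.4 5.5 14 .077 1; python3 - <<'E'
from fit import *
p,d,c=cam('side','side6.png'); W=clean(d,c)
print(fit(W,bracket,1,[571,-282,.01],42,12))
E
```

```text
t 24.15 pos [472.7   8.  113.6] rot [-3.135  0.039 -3.07 ] w 51.4 q7 1.38
[[np.float64(0.0014), np.float64(-0.0024), np.float64(0.0996)]] yaw/row -0.005 step 99.6
(array([ 5.71341038e+02, -2.83443198e+02,  7.88127387e-03,  1.29569085e+01]), np.float64(0.7758449108581238), 820)
```

The fit puts right_a's base at z≈13, so it may be sitting on the tray rim. I'll check before moving on.

```bash
python3 - <<'E'
from fit import *
for n in('side','top'):
    p,d,c=cam(n,n+'7.png'); W=clean(d,c)
    for x0 in ((571,-282),(395,-283)):
        P=W.reshape(-1,3); P=P[np.isfinite(P).all(1)]; P=P[(abs(P[:,0]-x0[0])<30)&(abs(P[:,1]-x0[1]+10)<30)]
        print(n,x0,np.percentile(P[:,2],[5,25,50,75,90,95,98]).round(1),len(P))
    print(fit(W,bracket,1,[571,-282,.01],42,2.5)) 
    print(fit(W,bracket,1,[571,-282,.01],42,7))
    if n=='side':cv2.imwrite('pics/s7c.png',cv2.resize(p[280:460,240:470,::-1],None,fx=3,fy=3))
E
```

```text
side (571, -282) [ 4.8  9.9 12.5 29.7 48.9 50.3 51.2] 1469
side (395, -283) [ 4.1  9.7 14.4 32.1 48.9 50.2 50.9] 1854
(array([ 5.70491579e+02, -2.83566638e+02, -8.25396956e-03,  4.23508340e+00]), np.float64(0.7032586655650448), 1609)
(array([ 5.70907951e+02, -2.83579109e+02,  1.55415693e-03,  4.30241690e+00]), np.float64(0.5823205407439893), 1423)
top (571, -282) [ 1.6  6.3 11.1 32.2 49.  50.  50.7] 1157
top (395, -283) [ 0.6  6.4 12.3 34.7 49.  50.1 51. ] 1271
(array([ 5.69858595e+02, -2.81313118e+02, -1.93159254e-03,  3.70578363e+00]), np.float64(2.4345071668245937), 1283)
(array([ 5.71736504e+02, -2.83197822e+02,  1.93255872e-02,  8.93620889e+00]), np.float64(1.4374615181271935), 913)
```

View pics/s7c.png

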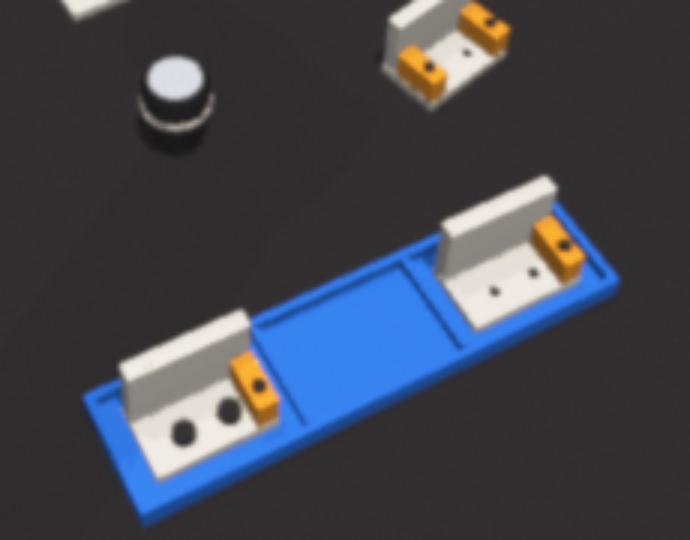

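right_a's heights match the sample's (wall top about 50, foot about 10), so that fit was a false minimum. The crop shows right_a seated (510,255), with the double (445,50) and the eyepiece (175,95) untouched.

Call:
send_rows --pt "0.003 -0.0024 0.01" --pt "0.0023 0 0.025" --pt "0 0 0.025" --pt "0 0 0.02" --pt "0 0 0.012" --pt "0 0 0.006" --pt "0 0 0" --pt "0 0 0" --pt "0 0 0" --pt "0 0 0" --yaw '[-0.005,0,0,0,0,0,0,0,0,0]' --fingers '[60,60,60,60,60,60,0,0,0,0]'

```text
time: 25.55
position: [471.5, 3.8, 11.9]
eef_rot: [-3.135, 0.041, -3.064]
wrist_force: [-0.4, 0.4, -1.1]
width: 9.4
```

Call:
send_rows --pt "0 0 -0.04" --pt "0 0 -0.055" --pt "0.0017 -0.0478 0" --pt "0.0012 -0.0478 0" --pt "0.0006 -0.0478 0" --pt "0 -0.0478 0" --pt "-0.0005 -0.0478 0" --pt "-0.001 -0.0478 0" --pt "0 0 0" --pt "0 0 0" --yaw '[0,0,0.011,0.011,0.011,0.011,0.011,0.011,0,0]' --fingers '[0,0,0,0,0,0,0,0,0,0]'

```text
time: 26.8
position: [481.1, -291.8, 114.2]
eef_rot: [-3.134, 0.046, -3.13]
wrist_force: [0.1, 0.3, -1.0]
width: 9.4
```

```bash
python3 plan.py 483.3 -282.9 45 .011 1
```

```text
t 26.80 pos [ 481.1 -291.8  114.2] rot [-3.134  0.046 -3.13 ] w 9.4 q7 1.95
[[np.float64(-0.0023), np.float64(0.0089), np.float64(0.0692)]] yaw/row 0.001 step 69.8
```

Call:
send_rows --pt "0.001 0.0045 0.01" --pt "0 0.0044 0.02" --pt "0 0 0.02" --pt "0 0 0.01" --pt "0 0 0.008" --pt "0 0 0" --pt "0 0 0" --pt "0 0 0" --pt "0 0 0" --pt "0 0 0" --yaw '[0,0,0,0,0,0,0,0,0,0]' --fingers '[0,0,0,0,0,0,0,0,0,0]'

```text
time: 28.05
position: [484.8, -275.5, 44.4]
eef_rot: [-3.136, 0.048, -3.12]
wrist_force: [0.0, -0.3, -0.6]
width: 9.4
```

```bash
python3 plan.py 483.3 -282.9 16 .011 1; python3 - <<'E'
from fit import *
p,d,c=cam('side','side8.png')
cv2.imwrite('pics/s8c.png',cv2.resize(p[280:460,240:470,::-1],None,fx=3,fy=3))
E
```

```text
t 28.05 pos [ 484.8 -275.5   44.4] rot [-3.136  0.048 -3.12 ] w 9.4 q7 1.89
[[np.float64(0.0016), np.float64(-0.0074), np.float64(0.0284)]] yaw/row 0.011 step 29.4
```

View pics/s8c.png

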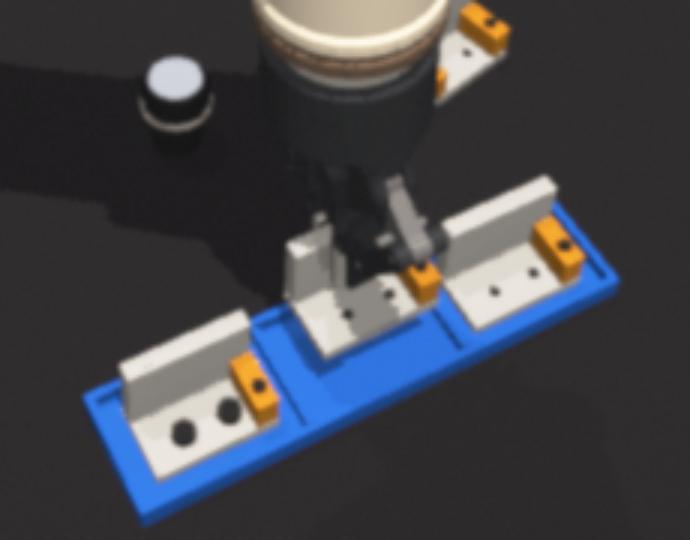

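right_b hangs over the middle pocket (360,300). It sits about 7 mm too far toward +y, so I'll correct that before lowering.

Call:
send_rows --pt "0.0015 -0.004 0" --pt "0.0015 -0.0034 0" --pt "0 0 0" --pt "0 0 0" --pt "0 0 0" --pt "0 0 0.006" --pt "0 0 0.004" --pt "0 0 0.002" --pt "0 0 0" --pt "0 0 0" --yaw '[0.006,0.005,0,0,0,0,0,0,0,0]' --fingers '[0,0,0,0,0,0,0,0,0,0]'

```text
time: 29.35
position: [482.1, -283.4, 31.1]
eef_rot: [-3.137, 0.047, -3.132]
wrist_force: [0.2, -0.1, -0.6]
width: 9.8
```

```bash
python3 plan.py 483.3 -282.9 16 .011 1
```

```text
t 29.35 pos [ 482.1 -283.4   31.1] rot [-3.137  0.047 -3.132] w 9.8 q7 1.89
[[np.float64(-0.0012), np.float64(0.0005), np.float64(0.0151)]] yaw/row -0.001 step 15.1
```

Call:
send_rows --pt "-0.0005 0.0003 0.005" --pt "0 0 0.004" --pt "0 0 0.003" --pt "0 0 0.002" --pt "0 0 0.001" --pt "0 0 0" --pt "0 0 0" --pt "0 0 0" --pt "0 0 0" --pt "0 0 0" --yaw '[0,0,0,0,0,0,0,0,0,0]' --fingers '[0,0,0,0,0,0,0,0,0,0]'

```text
time: 30.6
position: [483.5, -283.3, 15.5]
eef_rot: [-3.136, 0.048, -3.132]
wrist_force: [0.6, 0.4, -0.9]
width: 9.4
```

Call:
send_rows --pt "0 0 0" --pt "0 0 0" --pt "0 0 0" --pt "0 0 -0.03" --pt "0 0 -0.05" --pt "0 0 -0.05" --pt "0 0.05 -0.02" --pt "0 0.05 0" --pt "0 0.05 0" --pt "0 0.05 0" --yaw '[0,0,0,0,0,0,0,0,0,0]' --fingers '[40,40,40,40,50,60,60,60,60,60]'

```text
time: 31.85
position: [476.5, -82.9, 170.6]
eef_rot: [-3.133, 0.054, 3.141]
wrist_force: [-0.0, -0.8, 0.1]
width: 51.0
```

```bash
python3 - <<'E'
from fit import *
np.set_printoptions(precision=3,suppress=True)
for n in ('side','top'):
    p,d,c=cam(n,n+'9.png'); W=clean(d,c)
    for k,x,h in (('L far',[569.4,294.3,-.1],-1),('L mid',[481.9,303.2,-.1],-1),('R far',[571.3,-282,.01],1),('R mid',[483.3,-283,.01],1),('double',[620,-143,.25],0)):
        print(n,k,fit(W,bracket,h,x,42,7 if k!='double' else 4))
E
```

```text
side L far (array([571.7  , 290.723,  -0.132,   9.458]), np.float64(1.2419736226711402), 232)
side L mid (array([481.595, 301.804,  -0.114,   4.029]), np.float64(1.0918448231462197), 614)
side R far (array([ 570.846, -283.635,    0.003,    4.286]), np.float64(0.5579983651890039), 1397)
side R mid (array([ 485.131, -284.907,   -0.002,    4.266]), np.float64(0.6164676152950448), 1486)
side double (array([ 620.771, -142.737,    0.247,    0.387]), np.float64(0.6067764430863534), 911)
top L far (array([568.98 , 290.756,  -0.111,   3.265]), np.float64(0.7936909173889006), 967)
top L mid (array([487.676, 301.171,  -0.102,   8.953]), np.float64(0.9029876754404249), 1017)
top R far (array([ 571.3 , -282.  ,    0.01,    0.  ]), np.float64(nan), 0)
top R mid (array([ 483.3 , -283.  ,    0.01,    0.  ]), np.float64(nan), 0)
top double (array([ 619.418, -143.381,    0.251,   -0.355]), np.float64(0.5389471081168367), 588)
  return _methods._mean(a, axis=axis, dtype=dtype,
  ret = ret.dtype.type(ret / rcount)
```

View pics/side9.png

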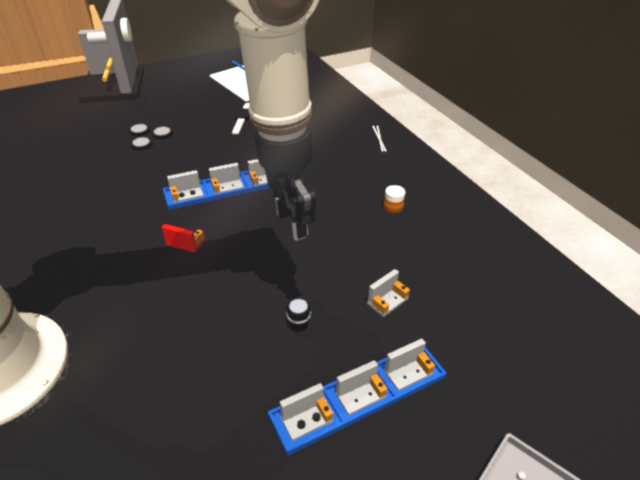

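View pics/top9.png

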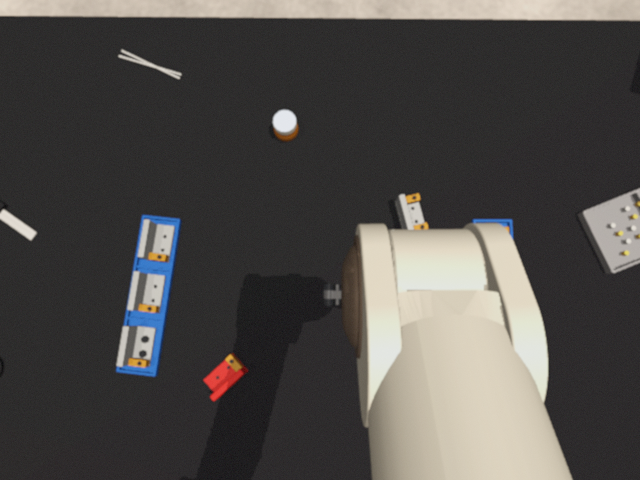

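All four are in place in both views, and the double, the eyepiece and the jar haven't moved. Two fits disagree on height (left middle from the top, left far from the side, which the arm partly hides). I'll compare raw heights with the sample's.

```bash
python3 - <<'E'
from fit import *
c=vision.get_calibration('top'); p,d,c=cam('top'); W=clean(d,c).reshape(-1,3); W=W[np.isfinite(W).all(1)]
a=-.102; Q=W-[480.4,288.8,0]; L=np.c_[Q[:,0]*np.cos(a)+Q[:,1]*np.sin(a),-Q[:,0]*np.sin(a)+Q[:,1]*np.cos(a),Q[:,2]]
for cx in(-88,0,88):
    m=abs(L[:,0]-cx)<26; B=L[m]
    for nm,s in (('foot',(B[:,1]>-12)&(B[:,1]<4)&(abs(B[:,0]-cx-4)<10)),('wall',(B[:,2]>40)&(B[:,1]>5)&(B[:,1]<25))):
        b=B[s]; A=np.c_[b[:,0]-cx,np.ones(len(b))]; k=np.linalg.lstsq(A,b[:,2],rcond=None)[0]; k2=np.polyfit(b[:,0],b[:,1],1)
        print(cx,nm,len(b),'z med %.1f slope %.3f y %.1f yawerr %.3f'%(np.median(b[:,2]),k[0],np.median(b[:,1]),k2[0]))
E
```

```text
-88 foot 111 z med 9.6 slope 0.259 y -4.4 yawerr -0.075
-88 wall 210 z med 48.2 slope -0.004 y 11.5 yawerr -0.006
0 foot 107 z med 8.8 slope -0.005 y -3.5 yawerr -0.044
0 wall 220 z med 48.2 slope 0.002 y 9.9 yawerr 0.001
88 foot 108 z med 9.2 slope -0.005 y -4.0 yawerr 0.019
88 wall 173 z med 48.3 slope 0.007 y 8.2 yawerr -0.010
```

All three in the left tray match: foot at z 9 to 10, wall top about 48, and level. Handing in.

```bash
python3 -c "
from workcell import robot
print(robot.hand_in(), robot.get_state()['time'])"
```

```text
the job is handed in; nothing more can be done
the job is handed in; nothing more can be done
```

The job is handed in: both left-hand brackets are in the left tray's empty pockets and both right-hand ones in the right tray's. All four are turned the same way as the sample. It finished at about 32 s of the 88 s allowed.

**Final checks**
- **Left tray:** raw top-camera heights match the sample's, with feet at z 9 to 10 mm and wall tops at about 48 mm. The walls are level, and their yaw agrees to about 0.01 rad.
- **Right tray:** the side camera puts both bases at z about 4.3 mm, on the pocket floor, with yaw within about 0.01 rad of the tray. The arm hid this tray from the final top view, so right_b was checked from the side only.
- **Things to leave alone:** the double's fitted position changed by less than 1 mm. The eyepiece and jar look unmoved in the pictures; I did not measure them.

**What disagreed**
- **Fitted heights:** a few fits gave a base height of 9 to 13 mm: right far in both cameras, left middle from the top, and left far from the side. For right far and left middle, raw heights matched the samples, so I took these as false fits. The left far bracket was partly hidden by the arm, and its top-camera heights matched.
- **left_a:** it drifted about 1 cm on its first lowering and may have touched the divider. I lifted it, re-centred it and set it down again.
- **Tool tilt:** the tool slowly tilted by about 0.05 rad over the run, with no visible effect on how the brackets stand.

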